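# Put the polished mounts away in size order

## Task

Slide the clear cover of the specimen case all the way back, set the four round black specimen mounts upright (polished face up) on the row of marks, one centred on each, in order of diameter with the smallest beside the brass index pin and the largest at the other end, then slide the cover fully shut. Leave the steel objective and the small amber jar where they are.

Things in the scene. Friction and masses are not known exactly. Their poses are not given: they have to be found in the camera images.
- mount_25: Specimen mount, smallest of four: upright puck (short cylinder) of black resin, 25 mm in diameter and 20 mm tall, a bright metal section showing in its top (polished) face. Origin at the centre of its underside, z up. Loose, 25 g give or take a third, on the bench.
- mount_32: Specimen mount, second smallest of four: upright puck (short cylinder) of black resin, 32 mm in diameter and 20 mm tall, a bright metal section showing in its top (polished) face. Origin at the centre of its underside, z up. Loose, 40 g give or take a third, on the bench.
- mount_40: Specimen mount, second largest of four: upright puck (short cylinder) of black resin, 40 mm in diameter and 20 mm tall, a bright metal section showing in its top (polished) face. Origin at the centre of its underside, z up. Loose, 60 g give or take a third, on the bench.
- mount_50: Specimen mount, largest of four: upright puck (short cylinder) of black resin, 50 mm in diameter and 20 mm tall, a bright metal section showing in its top (polished) face. Origin at the centre of its underside, z up. Loose, 95 g give or take a third, on the bench.
- case: Fixed grey specimen case, 250 (x) x 336 mm (y). Origin: centre of its underside; front (-x) faces the robot. Bay floor 6 mm above the bench, with four alike round marks (56 mm rings, cross inside) centred at x=-65, y=-99, -33, 33, 99 mm. Walls: y=+-132 mm, 40 mm high; front lip x=-122 mm, 12 mm high. Foam deck behind (x over 7 mm, 28 mm high). Shut cover: underside 32 mm above the bench.
- pin: Brass index pin, 16 mm knob standing 25 mm above the ledge (top 45 mm above the bench), at one end of the case, in line with the row of marks, 53 mm beyond the nearest mark's centre. Origin at its foot. It can be at either end; the other end has only a flat black plug. Fixed, not to be moved.
- cover (a joint): Sliding clear cover of the case (black frame, 125 x 268 mm, 4 mm thick, top 36 mm above the bench). Metres: 0 is fully shut over the bay; it slides along the case's +x (away from the robot) to its stop at 0.125, open over the foam deck. Light friction, about 1.2 N; stays where it is left.
- cover_grip (a point): Centre of the black grip bar on the cover, near the cover's front edge: the bar is 14 mm thick along the case's x, 80 mm long along its y, and 28 mm tall (36 to 64 mm above the bench; this point is 50 mm above it). Axes as the case's. Shut, it is at x = -105 mm, y = 0 in the case's frame.
- objective: Bystander: bright steel microscope objective standing on its thread among the mounts, 32 mm in diameter, 42 mm tall, tapering to the top. Origin under its centre. Loose; must stay where it is.
- vial: Bystander: small amber glass jar with a white cap, 28 mm in diameter, 50 mm tall. Origin under its centre. Loose; must stay where it is.

How it is judged:
On the way, in this order (a step that is already met when the one before it is completed fails the run):
1. the cover is slid back to its stop (value of joint cover above 0.105 m), for 0.2 s.
2. all four mounts stand on their marks in order and are released (horizontal distance between mount_25 and pin between 0.041 and 0.065 m and x of mount_25 in the frame of case between -0.077 and -0.053 m and y of mount_25 in the frame of case between -0.125 and 0.125 m and z of mount_25 in the frame of case between 0.003 and 0.01 m and angle between each of mount_25, mount_32, mount_40, mount_50's own z axis and vertical below 0.1 rad and horizontal distance between mount_32 and pin between 0.107 and 0.131 m and x of mount_32 in the frame of case between -0.077 and -0.053 m and y of mount_32 in the frame of case between -0.125 and 0.125 m and z of mount_32 in the frame of case between 0.003 and 0.01 m and horizontal distance between mount_40 and pin between 0.173 and 0.197 m and x of mount_40 in the frame of case between -0.077 and -0.053 m and y of mount_40 in the frame of case between -0.125 and 0.125 m and z of mount_40 in the frame of case between 0.003 and 0.01 m and horizontal distance between mount_50 and pin between 0.239 and 0.263 m and x of mount_50 in the frame of case between -0.077 and -0.053 m and y of mount_50 in the frame of case between -0.125 and 0.125 m and z of mount_50 in the frame of case between 0.003 and 0.01 m and contact force between each of mount_25, mount_32, mount_40, mount_50 and the fingers below 0.1 N), for 0.2 s.
At the end, for the whole second after the job is handed in: Each mount stands upright on the case floor within 12 mm of its mark along and across the row, smallest nearest the index pin, then by growing diameter; all released and at rest; the cover is shut to within 6 mm (all of step 2 and linear speed of each of mount_25, mount_32, mount_40, mount_50 below 0.01 m/s and angular speed of each of mount_25, mount_32, mount_40, mount_50 below 0.15 rad/s and value of joint cover below 0.006 m); the robot touches nothing.
It fails at once if the steel objective is shifted by more than 30 mm (distance of objective from where it was at the start of the episode above 0.03 m).
It fails at once if the amber jar is shifted by more than 30 mm (distance of vial from where it was at the start of the episode above 0.03 m).
It also fails if it takes over 122 s, if anything falls off the work surface, if the arm or the gripper's body presses on something with over 40 N, if the wrist force passes 120 N, or if a joint passes its speed limit or range.

## Robot

A 7-joint arm with a two-finger parallel gripper is mounted at the origin on the work surface. World frame = base frame: x ahead of the robot, y to its left, z up, the work surface at z = 0. Lengths are in m, angles in rad, forces in N, time in s.
With the tool pointing down it reaches from about 0.35 to 0.9 m from the base axis. Payload 8.1 kg.
Tool frame: the origin (TCP) lies at the very end of the fingers, on their centre line; the grasp point (between the pads) lies 19 mm behind it; z points along the fingers, y is the line along which they close (so a half turn about z gives the same grasp; the last joint's range is limited). The gripper opens to 92 mm and grips with 3 to 60 N. Pads are 19 mm wide; open, the fingers measure 130 mm over their backs; the gripper's body (75 mm by 190 mm) begins 47 mm behind the grasp point.
Start: joints at [-1.254, 0.434, 0.025, 1.573, -0.012, 1.134, -0.075], TCP at [0.255, 0.571, 0.227] pointing down, gripper open.
Joint ranges: [-2.62, 2.62], [-0.44, 2.09], [-1.27, 1.32], [0.08, 2.57], [-1.32, 4.46], [0.12, 2], [-2.74, 2.74]. Speed limits (rad/s): [2.22, 2.22, 3.01, 3.01, 3.14, 3.14, 3.14].

## Interface

Orientations are given as a rotation vector (axis times angle).
In Python, from cell import arm gives the robot as it stands.
- The arm moves only by the shell command python3 -m pendant 'ROWS' [FORCE]. ROWS is a JSON object of lists of equal length, an entry for each row: "slide": the shift along the tool's x, y, z in units of 0.3 m (1.0 is 0.3 m), a list of three; "dr": the turn, a rotation vector about the tool's x, y, z in units of 0.12 rad (1.0 is 0.12 rad), a list of three; "claw": the opening, from 0 (shut) to 1 (fully open). In form: {"slide": [[tx, ty, tz], ...], "dr": [[ax, ay, az], ...], "claw": [claw, ...]}. A call has 1 to 10 rows; each row shifts and turns the commanded pose from where the row before left it, along the tool's axes as they then stand; what a row does not reach is not made up. A row lasts 1/10 s, in which the tool goes at most 50 mm and 8.59 degrees, less where a joint would pass 70% of its speed; a pose out of reach is approached as far as the arm can. A call with a number of a shift or a turn outside -1 to 1 is refused whole. A call with a gripper value outside its range is refused whole. The fingers move at their own pace and stop on an object; FORCE is the grip in N (left out, the last holds). Time passes only in rows, so rows that do not move let the fingers close. It gives the time, the measured TCP pose, the force, the opening and the grip force at its end, in the units of the state.
- arm.observe(): the state, without advancing time (a new reading comes with each control period).
- arm.get_image(name): name is "side" or "top" or "wrist"; returns the picture (480x640x3 uint8, red, green, blue); there is no depth.
- arm.calibration(name): a dict with "K" (3x3 intrinsics, pixels), "dist" ([k1, k2, p1, p2, k3] as OpenCV has them; the pictures are not rectified), "xyz" and "orientation" of the camera in the world. Camera axes: x right, y up, looking along -z (the intrinsics and any distortion apply to the point x, -y, -z); pixel columns grow to the right and rows downward; lengths in m; the calibration is good to about 2 mm. A picture is of the moment at which its call begins: read the wrist's pose just before it. calibration takes no time and is no camera call; for the wrist camera it gives the pose at the moment of the call.
- arm.sign_off(): hands the job in; it is judged then, once.
The state is a dict: "clock": time; "joints": joint angles; "dq": joint speeds; "joint_efforts": joint torques, N m; "position": TCP position; "ee_rot": TCP orientation; "force": force on the tool from outside, world axes, zero at the start; "ft_torque": the same for the moment, N m; "width": opening from 0.0 (shut) to 1.0 (fully open); "gripper_force": force on a finger pad.
Only numpy, scipy, OpenCV 4.12 (cv2) and the standard library are available. Lean on these libraries where they do the work, as an engineer would, in place of code of your own. Each camera call takes 0.05 s, during which the arm holds its last target. There are 200 camera calls.

## Working session

There is one attempt and no reset: what is moved stays moved. The work goes in short steps, Python scripts to look and compute and a shell command to move; the robot and the scene stay as the last step left them, time stands still between calls to the robot, and variables do not carry over. Pictures are saved under pics/ and viewed, at most 14 in all, crops included, and the job is handed in when it is done.

```bash
mkdir -p pics; ls; python3 - <<'E'
from cell import arm
import cv2
s=arm.observe();print({k:s[k] for k in('clock','position','ee_rot','width','force')})
for n in('top','side'):
    c=arm.calibration(n);print(n,c)
    cv2.imwrite(f'pics/{n}0.png',arm.get_image(n)[:,:,::-1])
E
```

```text
pics
{'clock': 0.0, 'position': array([0.25458588, 0.570237  , 0.22595592]), 'ee_rot': array([-6.54646134e-01, -3.07244837e+00,  2.43430205e-03]), 'width': 0.9967593582560395, 'force': array([ 0.50035145,  0.16438124, -0.23237875])}
top {'K': array([[562.496467  ,   0.        , 320.77197067],
       [  0.        , 562.496467  , 249.02212432],
       [  0.        ,   0.        ,   1.        ]]), 'dist': array([-0.05380164,  0.        ,  0.        ,  0.        ,  0.        ]), 'xyz': array([0.25398742, 0.03918175, 1.31836461]), 'orientation': array([ 0.13034787, -0.1456124 , -1.58170604])}
side {'K': array([[485.44076254,   0.        , 321.76396866],
       [  0.        , 485.44076254, 243.96953994],
       [  0.        ,   0.        ,   1.        ]]), 'dist': array([0.01120729, 0.        , 0.        , 0.        , 0.        ]), 'xyz': array([-0.03253572,  0.61028031,  0.61767269]), 'orientation': array([ 0.45818347, -1.10444952, -2.18013517])}
```

View pics/top0.png

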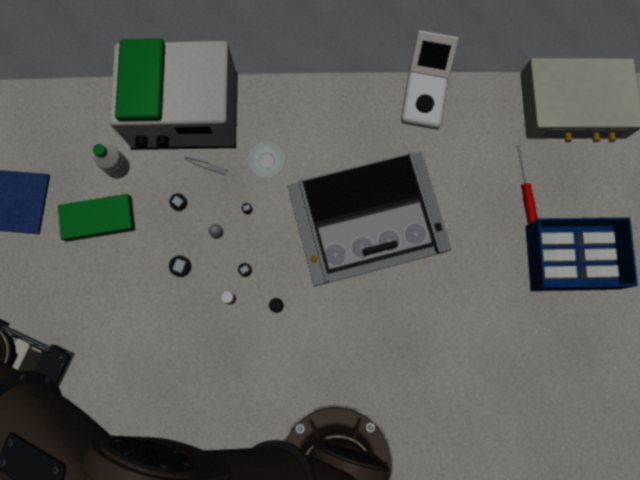

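View pics/side0.png

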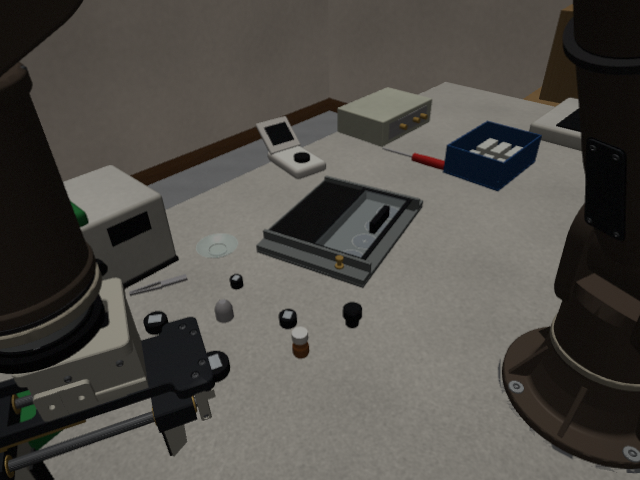

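The top view shows the case centred near (370,215), with the brass pin at (314,258) and the grip at (380,247). The mounts are at (178,201), (180,266), (245,269) and (247,208). The objective is at (216,230), the jar at (228,298), and there is an unrelated black knob at (276,305). I'll measure these next.

```bash
cat > h.py <<'E'
import numpy as np,cv2
from scipy.spatial.transform import Rotation as R
from cell import arm
def ray(c,uv):
    p=cv2.undistortPoints(np.array(uv,float).reshape(-1,1,2),c['K'],c['dist'])[:,0]
    d=np.c_[p[:,0],-p[:,1],-np.ones(len(p))]
    return R.from_rotvec(c['orientation']).apply(d)
def plane(c,uv,z):
    d=ray(c,uv);o=np.array(c['xyz']);return o+d*((z-o[2])/d[:,2])[:,None]
def proj(c,P):
    q=R.from_rotvec(c['orientation']).inv().apply(np.atleast_2d(P)-c['xyz'])*[1,-1,-1]
    return cv2.projectPoints(q,np.zeros(3),np.zeros(3),c['K'],c['dist'])[0][:,0]
E
python3 - <<'E'
from h import *
im=cv2.imread('pics/top0.png');c=arm.calibration('top')
g=cv2.cvtColor(im,cv2.COLOR_BGR2GRAY)
m=((g<60)*255).astype('uint8')
cs,_=cv2.findContours(m,cv2.RETR_EXTERNAL,cv2.CHAIN_APPROX_NONE)
for k in cs:
    (u,v),r=cv2.minEnclosingCircle(k)
    if 150<u<290 and 190<v<315 and r>2:
        M=cv2.moments(cv2.convexHull(k));uc=[M['m10']/M['m00'],M['m01']/M['m00']]
        e=cv2.boundingRect(k)
        P=plane(c,[uc],.012)[0];print(np.round(uc,1),'d mm',round(2*r/562.5*1.3*1000),e[2:],P.round(4))
hsv=cv2.cvtColor(im,cv2.COLOR_BGR2HSV)
b=cv2.inRange(hsv,(10,130,80),(30,255,255));b[:,:300]=0;b[:,330:]=0;b[:240]=0;b[275:]=0
v,u=np.nonzero(b);print('pin',len(u),u.mean(),v.mean(),plane(c,[[u.mean(),v.mean()]],.04))
cv2.imwrite('pics/crop1.png',cv2.resize(im[140:300,280:460],None,fx=4.4,fy=3.7*4.4/4.4*1.0,interpolation=cv2.INTER_CUBIC))
w=arm.calibration('wrist');print(w);print(R.from_rotvec(arm.observe()['ee_rot']).as_matrix().round(3))
E
```

```text
[275.9 304.9] d mm 33 (15, 15) [0.3553 0.1308 0.012 ]
[233.  299.9] d mm 19 (6, 8) [0.3683 0.2304 0.012 ]
[244.6 269.4] d mm 31 (14, 14) [0.4394 0.2038 0.012 ]
[179.5 265.8] d mm 50 (22, 21) [0.4501 0.3571 0.012 ]
[217.5 233.5] d mm 27 (12, 9) [0.5263 0.2689 0.012 ]
[246.9 209.2] d mm 23 (10, 9) [0.5846 0.1996 0.012 ]
[245.1 203.8] d mm 10 (5, 3) [0.5979 0.2039 0.012 ]
[177.9 201.9] d mm 41 (18, 17) [0.605  0.3655 0.012 ]
pin 36 313.3888888888889 258.1388888888889 [[0.45932622 0.04224646 0.04      ]]
{'K': array([[414.91483904,   0.        , 323.78538862],
       [  0.        , 414.91483904, 241.65807532],
       [  0.        ,   0.        ,   1.        ]]), 'dist': array([-0.00327438,  0.        ,  0.        ,  0.        ,  0.        ]), 'xyz': array([0.19468262, 0.59772663, 0.38508384]), 'orientation': array([-0.22222576, -0.14173333,  1.14399858])}
[[-0.913  0.408 -0.   ]
 [ 0.408  0.913 -0.001]
 [-0.    -0.001 -1.   ]]
```

View pics/crop1.png

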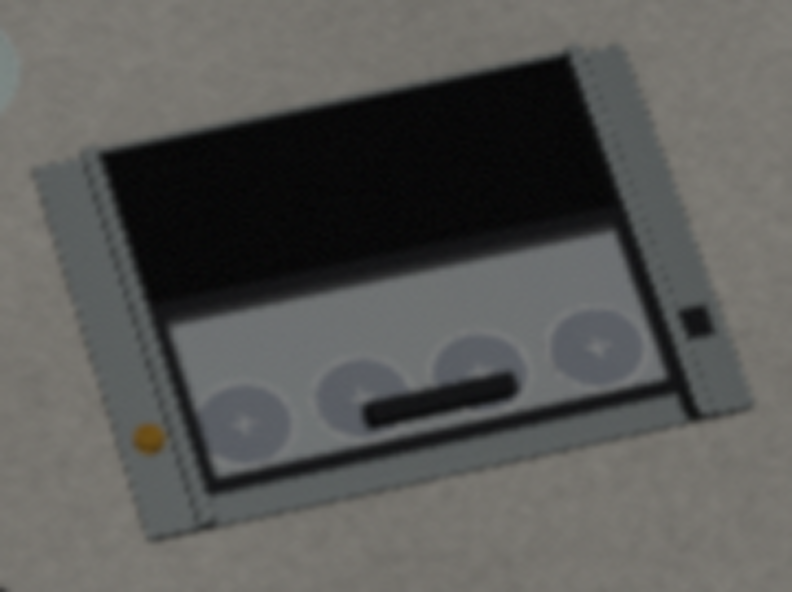

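The crosses show through the clear cover at about (335.5,254.9) and (415.7,233.5), and the grip top is at (380,248). The pin sits at the +y (image-left) end.

```bash
cat >> h.py <<'E'
def go(x,y,z,th=None):
    "remaining shift in tool axes, units of slide (0.3) and dr (0.12), tool y towards world angle th"
    s=arm.observe();M=R.from_rotvec(s['ee_rot']);
    t=M.inv().apply(np.array([x,y,z])-s['position'])/.3
    print('clock',round(s['clock'],1),'pos',s['position'].round(4),'w',round(s['width'],3),'slide',t.round(3),end=' ')
    if th is not None:
        tgt=R.from_matrix(np.array([[np.sin(th),np.cos(th),0],[-np.cos(th),np.sin(th),0],[0,0,-1]]).T.reshape(3,3).T)
        print('dr',((M.inv()*tgt).as_rotvec()/.12).round(2))
    else: print()
E
python3 - <<'E'
from h import *
c=arm.calibration('top')
f=lambda x,y:[280+(x+.5)/4.4-.5,140+(y+.5)/3.7-.5]
m=plane(c,[f(244,425),f(362,395),f(597,346)],.006);print(m)
ey=m[0]-m[2];print('span',np.linalg.norm(ey));ey/=np.linalg.norm(ey);ex=np.array([ey[1],-ey[0],0])
th=np.arctan2(ex[1],ex[0]);print('th',th,np.degrees(th))
mid=(m[0]+m[2])/2;o=mid+.065*ex;print('case',o)
print('grip pred',o-.105*ex,'seen',plane(c,[f(440,398)],.064))
print('pin pred',mid+.152*ey,'plug pred',mid-.152*ey,'plug seen',plane(c,[f(697,322)],.02))
for k,y in zip((25,32,40,50),(.099,.033,-.033,-.099)):print(k,(mid+ey*y).round(4))
g=o-.105*ex
go(g[0],g[1],.15,th)
E
```

```text
[[ 0.47274834 -0.00907744  0.006     ]
 [ 0.49131717 -0.07315299  0.006     ]
 [ 0.52160499 -0.20185138  0.006     ]]
span 0.19886870997721473
th 0.2482138151765544 14.221604026456827
case [ 0.5601846  -0.08949567  0.006     ]
grip pred [ 0.45840255 -0.11529133  0.006     ] seen [[ 0.47837305 -0.1084162   0.064     ]]
pin pred [0.45983438 0.04187721 0.006     ] plug pred [ 0.53451895 -0.25280603  0.006     ] plug seen [[ 0.53369347 -0.25414902  0.02      ]]
25 [ 0.4729 -0.0095  0.006 ]
32 [ 0.4891 -0.0735  0.006 ]
40 [ 0.5053 -0.1375  0.006 ]
50 [ 0.5215 -0.2014  0.006 ]
clock 0.1 pos [0.2546 0.5703 0.226 ] w 0.997 slide [-1.552 -1.81   0.256] Traceback (most recent call last):
  File "<stdin>", line 12, in <module>
  File "h.py", line 19, in go
    tgt=R.from_matrix(np.array([[np.sin(th),np.cos(th),0],[-np.cos(th),np.sin(th),0],[0,0,-1]]).T.reshape(3,3).T)
  File "scipy/spatial/transform/_rotation.pyx", line 1143, in scipy.spatial.transform._rotation.Rotation.from_matrix
ValueError: Non-positive determinant (left-handed or null coordinate frame) in rotation matrix 0: [[ 0.24567291  0.96935279  0.        ]
 [-0.96935279  0.24567291  0.        ]
 [ 0.          0.         -1.        ]].
```

```bash
sed -i 's/^        tgt=.*/        tgt=R.from_matrix([[-np.sin(th),np.cos(th),0],[np.cos(th),np.sin(th),0],[0,0,-1]])/' h.py; python3 - <<'E'
from h import *
go(.4784,-.1084,.15,.248)
E
```

```text
clock 0.1 pos [0.2546 0.5703 0.226 ] w 0.997 slide [-1.603 -1.761  0.256] dr [-0.01  0.01  7.52]
```

```bash
python3 -m pendant '{"slide":[[-0.1,-0.11,0],[-0.1,-0.11,0],[-0.1,-0.11,0],[-0.1,-0.11,0],[-0.1,-0.11,0],[-0.1,-0.11,0],[-0.1,-0.11,0],[-0.1,-0.11,0]],"dr":[[0,0,0],[0,0,0],[0,0,0],[0,0,0],[0,0,0],[0,0,0],[0,0,0],[0,0,0]],"claw":[1,1,1,1,1,1,1,1]}' 20
python3 -m pendant '{"slide":[[-0.1,-0.11,0],[-0.1,-0.11,0],[-0.1,-0.11,0],[-0.1,-0.11,0],[-0.1,-0.11,0],[-0.1,-0.11,0],[-0.1,-0.11,0],[-0.1,-0.11,0]],"dr":[[0,0,0],[0,0,0],[0,0,0],[0,0,0],[0,0,0],[0,0,0],[0,0,0],[0,0,0]],"claw":[1,1,1,1,1,1,1,1]}'
python3 -m pendant '{"slide":[[0,0,0],[0,0,0],[0,0,0],[0,0,0],[0,0,0],[0,0,0],[0,0,0],[0,0,0],[0,0,0]],"dr":[[0,0,0.94],[0,0,0.94],[0,0,0.94],[0,0,0.94],[0,0,0.94],[0,0,0.94],[0,0,0.94],[0,0,0.94],[0,0,0]],"claw":[1,1,1,1,1,1,1,1,1]}'
python3 - <<'E'
from h import *
go(.4784,-.1084,.042,.248)
w=arm.calibration('wrist');cv2.imwrite('pics/w1.png',arm.get_image('wrist')[:,:,::-1]);print(w['xyz'],w['orientation'])
E
```

```text
clock: 0.9
position: [0.3664, 0.2299, 0.2266]
ee_rot: [-0.655, -3.072, 0.0]
force: [1.5, 0.5, 0.4]
width: 1.001
gripper_force: 0.0
clock: 1.7
position: [0.4779, -0.1088, 0.2267]
ee_rot: [-0.654, -3.073, -0.0]
force: [1.1, -0.1, 0.8]
width: 0.999
gripper_force: 0.0
clock: 2.6
position: [0.4776, -0.1069, 0.2265]
ee_rot: [-1.931, -2.478, 0.001]
force: [-0.5, 0.1, -0.5]
width: 0.998
gripper_force: 0.0
clock 2.6 pos [ 0.4776 -0.1069  0.2265] w 0.998 slide [-0.006  0.002  0.615] dr [-0.01 -0.   -0.01]
[ 0.46192545 -0.04253737  0.38554957] [-0.24851323 -0.02943292  0.24481847]
```

View pics/w1.png

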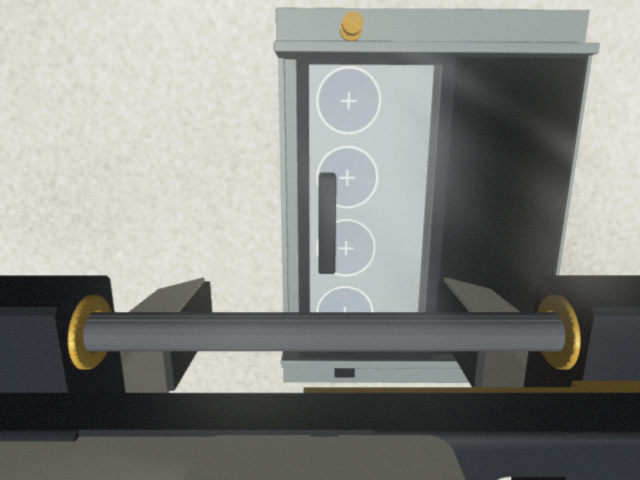

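The wrist view shows the pin at (351,24), crosses at (348.5,100.5), (347,178) and (346,248), and the grip bar top at about (327,223). I'll cross-check these against the top-camera estimate.

```bash
python3 - <<'E'
from h import *
w=arm.calibration('wrist')
print(plane(w,[[348.5,100.5],[347,178],[346,248]],.006).round(4))
print('grip',plane(w,[[327,223]],.064).round(4),'pin',plane(w,[[352,19]],.045).round(4))
E
```

```text
[[ 0.4747 -0.0085  0.006 ]
 [ 0.4909 -0.0734  0.006 ]
 [ 0.5071 -0.1373  0.006 ]]
grip [[ 0.4803 -0.1068  0.064 ]] pin [[0.4607 0.0444 0.045 ]]
```

```bash

python3 -m pendant '{"slide":[[0,0,0.12],[0,0,0.12],[0,0,0.12],[0,0,0.12],[0,0,0.12],[0,0,0],[0,0,0],[0,0,0],[0,0,0],[0,0,0]],"dr":[[0,0,0],[0,0,0],[0,0,0],[0,0,0],[0,0,0],[0,0,0],[0,0,0],[0,0,0],[0,0,0],[0,0,0]],"claw":[1,1,1,1,1,0,0,0,0,0]}' 15
python3 -m pendant '{"slide":[[0,0.03,0],[0,0.04,0],[0,0.05,0],[0,0.06,0],[0,0.06,0],[0,0.05,0],[0,0.03,0],[0,0.02,0],[0,0,0]],"dr":[[0,0,0],[0,0,0],[0,0,0],[0,0,0],[0,0,0],[0,0,0],[0,0,0],[0,0,0],[0,0,0]],"claw":[0,0,0,0,0,0,0,0,0]}'
```

```text
clock: 3.65
position: [0.4787, -0.107, 0.048]
ee_rot: [1.927, 2.479, 0.003]
force: [-0.1, -0.6, 0.1]
width: 0.617
gripper_force: 0.0
clock: 4.55
position: [0.5778, -0.0819, 0.0467]
ee_rot: [1.928, 2.479, 0.001]
force: [2.2, -1.0, 0.7]
width: 0.148
gripper_force: 15.0
```

```bash

python3 -m pendant '{"slide":[[0,0.01,0],[0,0.01,0],[0,0.01,0],[0,0,0]],"dr":[[0,0,0],[0,0,0],[0,0,0],[0,0,0]],"claw":[0,0,0,0]}'
python3 -m pendant '{"slide":[[0,0.01,0],[0,0.01,0],[0,0,0]],"dr":[[0,0,0],[0,0,0],[0,0,0]],"claw":[0,0,0]}'
```

```text
clock: 4.95
position: [0.5801, -0.0813, 0.0465]
ee_rot: [-1.927, -2.472, 0.008]
force: [-15.8, -4.3, 16.6]
width: 0.15
gripper_force: 15.0
clock: 5.25
position: [0.582, -0.0809, 0.0458]
ee_rot: [-1.926, -2.466, 0.015]
force: [-29.4, -6.4, 24.3]
width: 0.191
gripper_force: 15.0
```

```bash

python3 -m pendant '{"slide":[[0,-0.02,0],[0,-0.01,0],[0,0,0],[0,0,0],[0,0,0],[0,0,-0.1],[0,0,-0.15],[0,0,-0.15],[0,0,-0.15]],"dr":[[0,0,0],[0,0,0],[0,0,0],[0,0,0],[0,0,0],[0,0,0],[0,0,0],[0,0,0],[0,0,0]],"claw":[1,1,1,1,1,1,1,1,1]}'
python3 - <<'E'
from h import *
go(.50,.18,.22,.248)
E
```

```text
clock: 6.15
position: [0.5825, -0.0804, 0.2135]
ee_rot: [1.929, 2.48, -0.0]
force: [1.0, 0.0, -0.4]
width: 0.925
gripper_force: 0.0
clock 6.2 pos [ 0.5825 -0.0804  0.2135] w 0.925 slide [ 0.909 -0.053 -0.022] dr [-0.    0.    0.01]
```

```bash

python3 -m pendant '{"slide":[[0.13,0,0],[0.13,-0.01,0],[0.13,-0.01,0],[0.13,-0.01,0],[0.13,-0.01,0],[0.13,-0.01,0],[0.13,0,0],[0,0,0],[0,0,0]],"dr":[[0,0,0],[0,0,0],[0,0,0],[0,0,0],[0,0,0],[0,0,0],[0,0,0],[0,0,0],[0,0,0]],"claw":[1,1,1,1,1,1,1,1,1]}'
python3 - <<'E'
from h import *
w=arm.calibration('wrist');im=arm.get_image('wrist')[:,:,::-1].copy();cv2.imwrite('pics/w2.png',im)
np.save('w2.npy',np.r_[w['xyz'],w['orientation']])
g=im.max(2);m=((g<70)*255).astype('uint8');m[270:]=0
cs,_=cv2.findContours(m,cv2.RETR_EXTERNAL,cv2.CHAIN_APPROX_NONE)
for k in cs:
    if cv2.contourArea(k)<150: continue
    h=cv2.convexHull(k);M=cv2.moments(h);uc=[M['m10']/M['m00'],M['m01']/M['m00']]
    print(np.round(uc,1),cv2.boundingRect(k),plane(w,[uc],.011)[0].round(4))
E
```

```text
clock: 7.05
position: [0.5006, 0.1816, 0.2117]
ee_rot: [1.925, 2.482, 0.0]
force: [1.0, -1.8, -0.2]
width: 1.003
gripper_force: 0.0
[142.5 232.7] (119, 213, 49, 42) [0.3486 0.1248 0.011 ]
[261.9 170.4] (243, 153, 38, 36) [0.4401 0.2048 0.011 ]
[621.2 187.8] (599, 129, 41, 102) [0.745  0.2676 0.011 ]
[512.8  23.7] (484, 0, 59, 52) [0.6077 0.3661 0.011 ]
[318.7   7. ] (293, 0, 53, 18) [0.4563 0.3396 0.011 ]
```

View pics/w2.png

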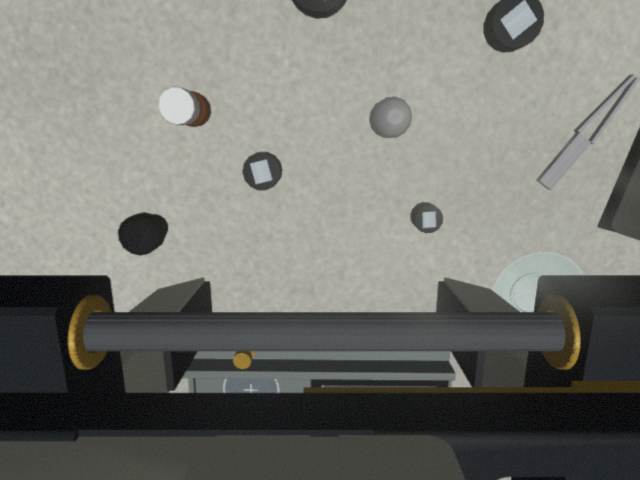

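Everything stands upright: mount_32 is at (262,171), mount_25 at (427,217), mount_40 at (513,24), and mount_50 is at the top edge. The jar and objective leave enough room for the fingers. mount_32 goes first.

```bash
python3 - <<'E'
from h import *
print(plane(arm.calibration('wrist'),[[427,217]],.011))
go(.440,.2045,.005,.248)
E
```

```text
[[0.59019925 0.19951609 0.011     ]]
clock 7.1 pos [0.501  0.1802 0.2118] w 0.998 slide [ 0.129 -0.177  0.689] dr [0.   0.   0.01]
```

```bash

python3 -m pendant '{"slide":[[0.064,-0.088,0.05],[0.065,-0.089,0.05],[0,0,0.1],[0,0,0.1],[0,0,0.12],[0,0,0.12],[0,0,0.06],[0,0,0],[0,0,0]],"dr":[[0,0,0],[0,0,0],[0,0,0],[0,0,0],[0,0,0],[0,0,0],[0,0,0],[0,0,0],[0,0,0]],"claw":[0.55,0.55,0.55,0.55,0.55,0.55,0.55,0.55,0.55]}' 12
python3 - <<'E'
from h import *
go(.440,.2045,.005,.248)
E
```

```text
clock: 8.0
position: [0.4406, 0.2037, 0.0322]
ee_rot: [1.931, 2.477, -0.0]
force: [0.6, -0.5, -0.3]
width: 0.553
gripper_force: 0.0
clock 8.0 pos [0.4406 0.2037 0.0322] w 0.553 slide [ 0.003 -0.001  0.091] dr [ 0.    0.   -0.01]
```

```bash

python3 -m pendant '{"slide":[[0,0,0.06],[0,0,0.03],[0,0,0],[0,0,0],[0,0,0],[0,0,0],[0,0,0],[0,0,0],[0,0,0]],"dr":[[0,0,0],[0,0,0],[0,0,0],[0,0,0],[0,0,0],[0,0,0],[0,0,0],[0,0,0],[0,0,0]],"claw":[0.55,0.55,0.55,0,0,0,0,0,0]}' 12
python3 -m pendant '{"slide":[[0,0,-0.06],[0,0,-0.12],[0,0,-0.12],[0,0,0]],"dr":[[0,0,0],[0,0,0],[0,0,0],[0,0,0]],"claw":[0,0,0,0]}'
python3 - <<'E'
from h import *
go(.490,-.0735,.012,.248)
E
```

```text
clock: 8.9
position: [0.4402, 0.2051, 0.0053]
ee_rot: [1.929, 2.48, 0.001]
force: [-1.3, -0.7, 6.7]
width: 0.343
gripper_force: 12.0
clock: 9.3
position: [0.4422, 0.2059, 0.0985]
ee_rot: [1.928, 2.478, 0.01]
force: [1.0, 0.5, 0.0]
width: 0.346
gripper_force: 12.0
clock 9.3 pos [0.4422 0.2059 0.0985] w 0.346 slide [-0.943 -0.076  0.286] dr [ 0.05 -0.02  0.  ]
```

```bash

python3 -m pendant '{"slide":[[-0.08,-0.01,0],[-0.13,-0.01,0],[-0.14,-0.01,0],[-0.14,-0.01,0],[-0.14,-0.01,0],[-0.13,-0.01,0],[-0.1,-0.01,0],[-0.08,0,0],[0,0,0.12],[0,0,0]],"dr":[[0,0,0],[0,0,0],[0,0,0],[0,0,0],[0,0,0],[0,0,0],[0,0,0],[0,0,0],[0,0,0],[0,0,0]],"claw":[0,0,0,0,0,0,0,0,0,0]}'
python3 - <<'E'
from h import *
go(.490,-.0735,.012,.248)
E
```

```text
clock: 10.3
position: [0.4863, -0.074, 0.0559]
ee_rot: [-1.928, -2.475, 0.005]
force: [-2.4, 0.2, -0.5]
width: 0.341
gripper_force: 12.0
clock 10.3 pos [ 0.4863 -0.074   0.0559] w 0.341 slide [-0.002  0.013  0.146] dr [-0.05 -0.01 -0.01]
```

```bash

python3 -m pendant '{"slide":[[0,0.01,0.06],[0,0,0.05],[0,0,0.03],[0,0,0],[0,0,0]],"dr":[[0,0,0],[0,0,0],[0,0,0],[0,0,0],[0,0,0]],"claw":[0,0,0,0,0]}'
python3 - <<'E'
from h import *
go(.490,-.0735,.012,.248)
print(arm.observe()['force'])
E
```

```text
clock: 10.8
position: [0.4918, -0.0727, 0.0173]
ee_rot: [-1.929, -2.48, -0.0]
force: [-0.2, -0.0, -0.3]
width: 0.347
gripper_force: 12.0
clock 10.8 pos [ 0.4918 -0.0727  0.0173] w 0.347 slide [-0.001 -0.007  0.018] dr [ 0.   -0.    0.01]
[-0.19999478 -0.02514165 -0.30945186]
```

```bash

python3 -m pendant '{"slide":[[0,-0.004,0.01],[0,0,0.007],[0,0,0],[0,0,0],[0,0,0],[0,0,0],[0,0,-0.04],[0,0,-0.12],[0,0,-0.15]],"dr":[[0,0,0],[0,0,0],[0,0,0],[0,0,0],[0,0,0],[0,0,0],[0,0,0],[0,0,0],[0,0,0]],"claw":[0,0,0,0.5,0.5,0.5,0.5,0.5,0.5]}'
python3 - <<'E'
from h import *
go(.589,.199,.005,.248)
E
```

```text
clock: 11.7
position: [0.4893, -0.0733, 0.1053]
ee_rot: [-1.928, -2.477, 0.004]
force: [1.3, 0.7, -0.2]
width: 0.503
gripper_force: 0.0
clock 11.7 pos [ 0.4893 -0.0733  0.1053] w 0.503 slide [0.798 0.546 0.333] dr [-0.03 -0.    0.  ]
```

```bash

python3 -m pendant '{"slide":[[0.114,0.078,0],[0.114,0.078,0],[0.114,0.078,0],[0.114,0.078,0],[0.114,0.078,0],[0.114,0.078,0],[0.114,0.078,0],[0,0,0.1],[0,0,0.11],[0,0,0]],"dr":[[0,0,0],[0,0,0],[0,0,0],[0,0,0],[0,0,0],[0,0,0],[0,0,0],[0,0,0],[0,0,0],[0,0,0]],"claw":[0.5,0.5,0.5,0.5,0.5,0.5,0.5,0.5,0.5,0.5]}'
python3 - <<'E'
from h import *
go(.589,.199,.005,.248)
E
```

```text
clock: 12.7
position: [0.5876, 0.1987, 0.0387]
ee_rot: [-1.926, -2.478, 0.009]
force: [-1.2, -0.6, -0.3]
width: 0.501
gripper_force: 0.0
clock 12.7 pos [0.5876 0.1987 0.0387] w 0.501 slide [-0.     0.006  0.112] dr [-0.05  0.01  0.01]
```

```bash

python3 -m pendant '{"slide":[[0,0.004,0.06],[0,0,0.046],[0,0,0],[0,0,0],[0,0,0],[0,0,0],[0,0,0],[0,0,0],[0,0,0]],"dr":[[0,0,0],[0,0,0],[0,0,0],[0,0,0],[0,0,0],[0,0,0],[0,0,0],[0,0,0],[0,0,0]],"claw":[0.5,0.5,0.5,0,0,0,0,0,0]}' 12
python3 -m pendant '{"slide":[[0,0,-0.06],[0,0,-0.12],[0,0,-0.12],[0,0,0]],"dr":[[0,0,0],[0,0,0],[0,0,0],[0,0,0]],"claw":[0,0,0,0]}'
python3 - <<'E'
from h import *
go(.474,-.009,.012,.248)
E
```

```text
clock: 13.6
position: [0.5921, 0.1996, 0.0106]
ee_rot: [1.929, 2.479, 0.002]
force: [-1.1, -1.1, 7.1]
width: 0.264
gripper_force: 12.0
clock: 14.0
position: [0.5947, 0.2, 0.1047]
ee_rot: [1.927, 2.476, 0.011]
force: [0.0, 0.8, -0.1]
width: 0.269
gripper_force: 12.0
clock 14.0 pos [0.5947 0.2    0.1047] w 0.269 slide [-0.577 -0.563  0.304] dr [ 0.06 -0.01  0.  ]
```

```bash

python3 -m pendant '{"slide":[[-0.07,-0.07,0],[-0.09,-0.085,0],[-0.09,-0.09,0],[-0.09,-0.09,0],[-0.09,-0.09,0],[-0.08,-0.075,0],[-0.067,-0.063,0],[0,0,0.08],[0,0,0.08],[0,0,0]],"dr":[[0,0,0],[0,0,0],[0,0,0],[0,0,0],[0,0,0],[0,0,0],[0,0,0],[0,0,0],[0,0,0],[0,0,0]],"claw":[0,0,0,0,0,0,0,0,0,0]}'
python3 -m pendant '{"slide":[[0,0,0.03],[0,0,0],[0,0,0]],"dr":[[0,0,0],[0,0,0],[0,0,0]],"claw":[0,0,0]}'
python3 - <<'E'
from h import *
go(.474,-.009,.0175,.248)
E
```

```text
clock: 15.0
position: [0.4685, -0.0101, 0.0498]
ee_rot: [-1.928, -2.477, 0.005]
force: [-0.9, 0.3, -0.5]
width: 0.269
gripper_force: 12.0
clock: 15.3
position: [0.4709, -0.0098, 0.0433]
ee_rot: [1.928, 2.48, 0.001]
force: [0.5, 0.2, -0.4]
width: 0.263
gripper_force: 12.0
clock 15.3 pos [ 0.4709 -0.0098  0.0433] w 0.263 slide [-0.     0.011  0.086] dr [0.   0.   0.01]
```

```bash

python3 -m pendant '{"slide":[[0,0.011,0.04],[0,0,0.035],[0,0,0],[0,0,0],[0,0,0]],"dr":[[0,0,0],[0,0,0],[0,0,0],[0,0,0],[0,0,0]],"claw":[0,0,0,0,0]}'
python3 -m pendant '{"slide":[[0,0,0.012],[0,0,0],[0,0,0]],"dr":[[0,0,0],[0,0,0],[0,0,0]],"claw":[0,0,0]}'
python3 - <<'E'
from h import *
go(.474,-.009,.0175,.248)
E
```

```text
clock: 15.8
position: [0.4737, -0.0092, 0.0204]
ee_rot: [-1.929, -2.479, 0.0]
force: [0.2, -0.1, -0.2]
width: 0.262
gripper_force: 12.0
clock: 16.1
position: [0.4736, -0.0091, 0.0168]
ee_rot: [-1.929, -2.48, -0.0]
force: [0.3, -1.0, 1.5]
width: 0.266
gripper_force: 12.0
clock 16.1 pos [ 0.4736 -0.0091  0.0168] w 0.266 slide [ 0.     0.001 -0.002] dr [-0. -0.  0.]
```

```bash

python3 -m pendant '{"slide":[[0,0,0],[0,0,0],[0,0,0],[0,0,0],[0,0,-0.04],[0,0,-0.12],[0,0,-0.15],[0,0,0]],"dr":[[0,0,0],[0,0,0],[0,0,0],[0,0,0],[0,0,0],[0,0,0],[0,0,0],[0,0,0]],"claw":[0.5,0.5,0.5,0.5,0.5,0.65,0.65,0.65]}'
python3 - <<'E'
from h import *
go(.606,.366,.005,.248)
E
```

```text
clock: 16.9
position: [0.4767, -0.0095, 0.1148]
ee_rot: [1.927, 2.475, 0.009]
force: [0.5, 0.7, 0.1]
width: 0.647
gripper_force: 0.0
clock 16.9 pos [ 0.4767 -0.0095  0.1148] w 0.647 slide [1.108 0.722 0.371] dr [ 0.06  0.01 -0.  ]
```

```bash

python3 -m pendant '{"slide":[[0.111,0.073,0],[0.111,0.073,0],[0.111,0.073,0],[0.111,0.073,0],[0.111,0.073,0],[0.111,0.073,0],[0.111,0.073,0],[0.111,0.073,0],[0.111,0.073,0],[0.111,0.073,0]],"dr":[[0,0,0],[0,0,0],[0,0,0],[0,0,0],[0,0,0],[0,0,0],[0,0,0],[0,0,0],[0,0,0],[0,0,0]],"claw":[0.65,0.65,0.65,0.65,0.65,0.65,0.65,0.65,0.65,0.65]}'
python3 -m pendant '{"slide":[[0,0,0.08],[0,0,0.12],[0,0,0.05],[0,0,0],[0,0,0]],"dr":[[0,0,0],[0,0,0],[0,0,0],[0,0,0],[0,0,0]],"claw":[0.65,0.65,0.65,0.65,0.65]}'
python3 - <<'E'
from h import *
go(.606,.366,.005,.248)
E
```

```text
clock: 17.9
position: [0.6041, 0.3691, 0.1102]
ee_rot: [1.929, 2.48, -0.0]
force: [0.7, 0.8, 0.1]
width: 0.646
gripper_force: 0.0
clock: 18.4
position: [0.6046, 0.3673, 0.0358]
ee_rot: [1.929, 2.479, 0.001]
force: [0.9, 0.5, 0.6]
width: 0.652
gripper_force: 0.0
clock 18.4 pos [0.6046 0.3673 0.0358] w 0.652 slide [-0.005  0.003  0.103] dr [ 0.01  0.   -0.  ]
```

```bash

python3 -m pendant '{"slide":[[-0.004,0.003,0.06],[0,0,0.04],[0,0,0],[0,0,0],[0,0,0],[0,0,0],[0,0,0],[0,0,0],[0,0,0]],"dr":[[0,0,0],[0,0,0],[0,0,0],[0,0,0],[0,0,0],[0,0,0],[0,0,0],[0,0,0],[0,0,0]],"claw":[0.65,0.65,0.65,0,0,0,0,0,0]}' 15
python3 -m pendant '{"slide":[[0,0,-0.06],[0,0,-0.12],[0,0,-0.12],[0,0,0]],"dr":[[0,0,0],[0,0,0],[0,0,0],[0,0,0]],"claw":[0,0,0,0]}'
python3 - <<'E'
from h import *
go(.506,-.1375,.014,.248)
E
```

```text
clock: 19.3
position: [0.6057, 0.3668, 0.0053]
ee_rot: [1.929, 2.479, 0.002]
force: [-0.3, 0.1, 5.5]
width: 0.427
gripper_force: 15.0
clock: 19.7
position: [0.6084, 0.3677, 0.1014]
ee_rot: [1.927, 2.477, 0.013]
force: [0.1, 0.6, 0.7]
width: 0.435
gripper_force: 15.0
clock 19.7 pos [0.6084 0.3677 0.1014] w 0.435 slide [-1.549 -0.747  0.281] dr [ 0.07 -0.02  0.  ]
```

```bash

python3 -m pendant '{"slide":[[-0.09,-0.04,0],[-0.13,-0.062,0],[-0.14,-0.068,0],[-0.14,-0.068,0],[-0.14,-0.068,0],[-0.14,-0.068,0],[-0.14,-0.068,0],[-0.14,-0.068,0],[-0.14,-0.068,0],[-0.14,-0.068,0]],"dr":[[0,0,0],[0,0,0],[0,0,0],[0,0,0],[0,0,0],[0,0,0],[0,0,0],[0,0,0],[0,0,0],[0,0,0]],"claw":[0,0,0,0,0,0,0,0,0,0]}'
python3 -m pendant '{"slide":[[-0.12,-0.06,0],[-0.089,-0.041,0],[0,0,0],[0,0,0.08],[0,0,0.09],[0,0,0],[0,0,0]],"dr":[[0,0,0],[0,0,0],[0,0,0],[0,0,0],[0,0,0],[0,0,0],[0,0,0]],"claw":[0,0,0,0,0,0,0]}'
python3 - <<'E'
from h import *
go(.506,-.1375,.012,.248)
E
```

```text
clock: 20.7
position: [0.5156, -0.0724, 0.0953]
ee_rot: [1.929, 2.48, 0.001]
force: [0.1, -0.4, 0.1]
width: 0.431
gripper_force: 15.0
clock: 21.4
position: [0.5021, -0.1385, 0.0441]
ee_rot: [-1.928, -2.479, 0.001]
force: [-0.1, -0.4, 0.8]
width: 0.43
gripper_force: 15.0
clock 21.4 pos [ 0.5021 -0.1385  0.0441] w 0.43 slide [-0.     0.013  0.107] dr [-0.01 -0.    0.01]
```

```bash

python3 -m pendant '{"slide":[[0,0.013,0.05],[0,0,0.04],[0,0,0],[0,0,0],[0,0,0]],"dr":[[0,0,0],[0,0,0],[0,0,0],[0,0,0],[0,0,0]],"claw":[0,0,0,0,0]}'
python3 -m pendant '{"slide":[[0,0,0.01],[0,0,0.004],[0,0,0],[0,0,0]],"dr":[[0,0,0],[0,0,0],[0,0,0],[0,0,0]],"claw":[0,0,0,0]}'
python3 - <<'E'
from h import *
go(.506,-.1375,.0113,.248)
E
```

```text
clock: 21.9
position: [0.5062, -0.1381, 0.017]
ee_rot: [1.929, 2.479, 0.0]
force: [-0.4, -0.1, 0.2]
width: 0.429
gripper_force: 15.0
clock: 22.3
position: [0.5061, -0.138, 0.0125]
ee_rot: [1.929, 2.48, -0.0]
force: [0.6, -0.8, -0.3]
width: 0.429
gripper_force: 15.0
clock 22.3 pos [ 0.5061 -0.138   0.0125] w 0.429 slide [0.002 0.    0.004] dr [-0.  0.  0.]
```

```bash

python3 -m pendant '{"slide":[[0,0,0.004],[0,0,0],[0,0,0],[0,0,0],[0,0,0],[0,0,-0.04],[0,0,-0.12],[0,0,-0.15],[0,0,0]],"dr":[[0,0,0],[0,0,0],[0,0,0],[0,0,0],[0,0,0],[0,0,0],[0,0,0],[0,0,0],[0,0,0]],"claw":[0,0,0.65,0.65,0.65,0.65,0.75,0.75,0.75]}'
python3 - <<'E'
from h import *
go(.451,.355,.005,.248)
E
```

```text
clock: 23.2
position: [0.5091, -0.1393, 0.1099]
ee_rot: [1.926, 2.473, 0.007]
force: [0.5, -0.4, -0.3]
width: 0.745
gripper_force: 0.0
clock 23.2 pos [ 0.5091 -0.1393  0.1099] w 0.745 slide [1.646 0.214 0.346] dr [ 0.06  0.03 -0.  ]
```

```bash

python3 -m pendant '{"slide":[[0.13,0.018,0],[0.138,0.018,0],[0.138,0.018,0],[0.138,0.018,0],[0.138,0.018,0],[0.138,0.018,0],[0.138,0.018,0],[0.138,0.018,0],[0.138,0.018,0],[0.138,0.018,0]],"dr":[[0,0,0],[0,0,0],[0,0,0],[0,0,0],[0,0,0],[0,0,0],[0,0,0],[0,0,0],[0,0,0],[0,0,0]],"claw":[0.75,0.75,0.75,0.75,0.75,0.75,0.75,0.75,0.75,0.75]}'
python3 -m pendant '{"slide":[[0.138,0.018,0],[0.14,0.018,0],[0,0,0.08],[0,0,0.1],[0,0,0.05],[0,0,0],[0,0,0]],"dr":[[0,0,0],[0,0,0],[0,0,0],[0,0,0],[0,0,0],[0,0,0],[0,0,0]],"claw":[0.75,0.75,0.75,0.75,0.75,0.75,0.75]}'
python3 - <<'E'
from h import *
go(.451,.357,.005,.248)
E
```

```text
clock: 24.2
position: [0.4567, 0.2759, 0.1049]
ee_rot: [1.929, 2.48, 0.001]
force: [-0.2, -0.5, 0.3]
width: 0.745
gripper_force: 0.0
clock: 24.9
position: [0.4477, 0.3574, 0.036]
ee_rot: [1.93, 2.479, 0.0]
force: [0.6, -0.5, 0.3]
width: 0.75
gripper_force: 0.0
clock 24.9 pos [0.4477 0.3574 0.036 ] w 0.75 slide [-0.004  0.01   0.103] dr [ 0.  0. -0.]
```

```bash

python3 -m pendant '{"slide":[[-0.004,0.01,0.06],[0,0,0.04],[0,0,0],[0,0,0],[0,0,0],[0,0,0],[0,0,0],[0,0,0],[0,0,0]],"dr":[[0,0,0],[0,0,0],[0,0,0],[0,0,0],[0,0,0],[0,0,0],[0,0,0],[0,0,0],[0,0,0]],"claw":[0.75,0.75,0.75,0,0,0,0,0,0]}' 18
python3 -m pendant '{"slide":[[0,0,-0.06],[0,0,-0.12],[0,0,-0.12],[0,0,0]],"dr":[[0,0,0],[0,0,0],[0,0,0],[0,0,0]],"claw":[0,0,0,0]}'
python3 - <<'E'
from h import *
go(.522,-.2015,.014,.248)
E
```

```text
clock: 25.8
position: [0.4507, 0.3577, 0.006]
ee_rot: [1.929, 2.48, 0.002]
force: [-0.2, -0.3, 5.9]
width: 0.538
gripper_force: 18.0
clock: 26.2
position: [0.4528, 0.3588, 0.0996]
ee_rot: [1.929, 2.478, 0.011]
force: [0.6, 0.5, -1.8]
width: 0.542
gripper_force: 18.0
clock 26.2 pos [0.4528 0.3588 0.0996] w 0.542 slide [-1.868 -0.237  0.278] dr [ 0.05 -0.03  0.  ]
```

```bash

python3 -m pendant '{"slide":[[-0.09,-0.01,0],[-0.13,-0.017,0],[-0.138,-0.017,0],[-0.138,-0.017,0],[-0.138,-0.017,0],[-0.138,-0.017,0],[-0.138,-0.017,0],[-0.138,-0.017,0],[-0.138,-0.017,0],[-0.138,-0.017,0]],"dr":[[0,0,0],[0,0,0],[0,0,0],[0,0,0],[0,0,0],[0,0,0],[0,0,0],[0,0,0],[0,0,0],[0,0,0]],"claw":[0,0,0,0,0,0,0,0,0,0]}'
python3 -m pendant '{"slide":[[-0.138,-0.017,0],[-0.138,-0.017,0],[-0.138,-0.017,0],[-0.09,-0.01,0],[-0.04,0,0],[0,0,0.08],[0,0,0.08],[0,0,0],[0,0,0]],"dr":[[0,0,0],[0,0,0],[0,0,0],[0,0,0],[0,0,0],[0,0,0],[0,0,0],[0,0,0],[0,0,0]],"claw":[0,0,0,0,0,0,0,0,0]}'
python3 - <<'E'
from h import *
go(.522,-.2015,.012,.248)
E
```

```text
clock: 27.2
position: [0.5003, -0.0412, 0.0949]
ee_rot: [-1.928, -2.48, 0.0]
force: [0.7, 0.9, -0.6]
width: 0.534
gripper_force: 18.0
clock: 28.1
position: [0.5227, -0.2015, 0.0471]
ee_rot: [-1.927, -2.479, 0.001]
force: [0.5, 0.1, -0.2]
width: 0.536
gripper_force: 18.0
clock 28.1 pos [ 0.5227 -0.2015  0.0471] w 0.536 slide [ 0.    -0.002  0.117] dr [-0.01 -0.01  0.01]
```

```bash

python3 -m pendant '{"slide":[[0,0,0.05],[0,0,0.04],[0,0,0.013],[0,0,0],[0,0,0]],"dr":[[0,0,0],[0,0,0],[0,0,0],[0,0,0],[0,0,0]],"claw":[0,0,0,0,0]}'
python3 -m pendant '{"slide":[[0,0,0.005],[0,0,0],[0,0,0]],"dr":[[0,0,0],[0,0,0],[0,0,0]],"claw":[0,0,0]}'
python3 - <<'E'
from h import *
go(.522,-.2015,.012,.248)
E
```

```text
clock: 28.6
position: [0.5233, -0.2025, 0.0169]
ee_rot: [1.929, 2.479, 0.0]
force: [0.3, 0.1, -1.0]
width: 0.538
gripper_force: 18.0
clock: 28.9
position: [0.5232, -0.2024, 0.0151]
ee_rot: [1.929, 2.479, 0.0]
force: [-0.8, -0.5, -0.3]
width: 0.54
gripper_force: 18.0
clock 28.9 pos [ 0.5232 -0.2024  0.0151] w 0.54 slide [ 0.004 -0.003  0.01 ] dr [0. 0. 0.]
```

Next I lower, release and lift, then back off toward the pin end so the wrist camera can see the row.

```bash

python3 -m pendant '{"slide":[[0,-0.002,0.009],[0,0,0],[0,0,0],[0,0,0],[0,0,0],[0,0,-0.04],[0,0,-0.12],[0,0,-0.15],[0,0,-0.15]],"dr":[[0,0,0],[0,0,0],[0,0,0],[0,0,0],[0,0,0],[0,0,0],[0,0,0],[0,0,0],[0,0,0]],"claw":[0,0,0.75,0.75,0.75,0.75,0.75,0.75,0.75]}'
python3 -m pendant '{"slide":[[0,0,-0.12],[-0.05,0,-0.1],[-0.05,0,0],[0,0,0],[0,0,0]],"dr":[[0,0,0],[0,0,0],[0,0,0],[0,0,0],[0,0,0]],"claw":[0.9,0.9,1,1,1]}'
python3 - <<'E'
from h import *
w=arm.calibration('wrist');im=arm.get_image('wrist')[:,:,::-1].copy();cv2.imwrite('pics/w3.png',im)
go(.58,-.082,.0465,.248)
E
```

```text
clock: 29.8
position: [0.5219, -0.2026, 0.1524]
ee_rot: [-1.929, -2.479, 0.001]
force: [1.2, -0.1, -0.2]
width: 0.75
gripper_force: 0.0
clock: 30.3
position: [0.5291, -0.2315, 0.2157]
ee_rot: [-1.929, -2.478, 0.0]
force: [0.3, 0.2, -0.3]
width: 0.999
gripper_force: 0.0
clock 30.4 pos [ 0.5291 -0.2309  0.2153] w 0.999 slide [0.439 0.287 0.563] dr [-0.01 -0.01  0.  ]
```

View pics/w3.png

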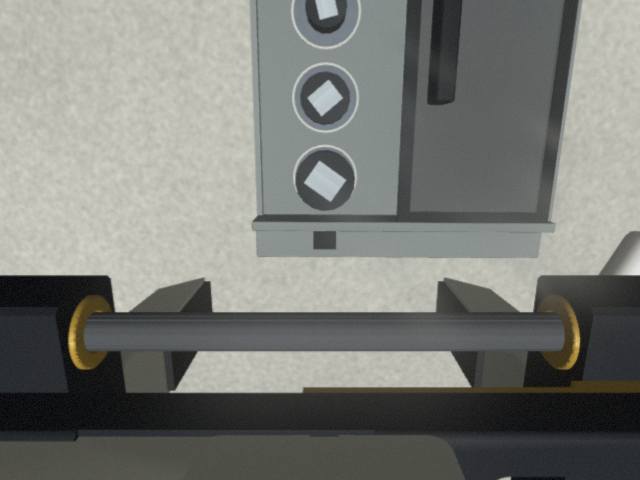

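Mounts 50, 40 and 32 stand upright and centred in their rings at (325,180), (326,97) and (326,12). The cover is fully open, so I go to the grip bar, checking mount_25 in the top camera from there.

```bash
python3 - <<'E'
from h import *
im=arm.get_image('top')[:,:,::-1]
cv2.imwrite('pics/t2.png',cv2.resize(im[140:320,140:460],(800,450),interpolation=cv2.INTER_CUBIC))
E
python3 -m pendant '{"slide":[[0.11,0.07,0],[0.11,0.07,0],[0.11,0.07,0],[0.11,0.077,0],[0,0,0],[0,0,0.12],[0,0,0.14],[0,0,0.14],[0,0,0.1],[0,0,0]],"dr":[[0,0,0],[0,0,0],[0,0,0],[0,0,0],[0,0,0],[0,0,0],[0,0,0],[0,0,0],[0,0,0],[0,0,0]],"claw":[1,1,1,1,1,1,1,1,1,1]}' 15
python3 - <<'E'
from h import *
go(.58,-.082,.0465,.248)
E
```

```text
clock: 31.4
position: [0.577, -0.0817, 0.0619]
ee_rot: [-1.924, -2.474, 0.008]
force: [-0.0, 0.3, -0.3]
width: 1.0
gripper_force: 0.0
clock 31.4 pos [ 0.577  -0.0817  0.0619] w 1.0 slide [-0.003  0.01   0.051] dr [-0.07 -0.02  0.01]
```

View pics/t2.png

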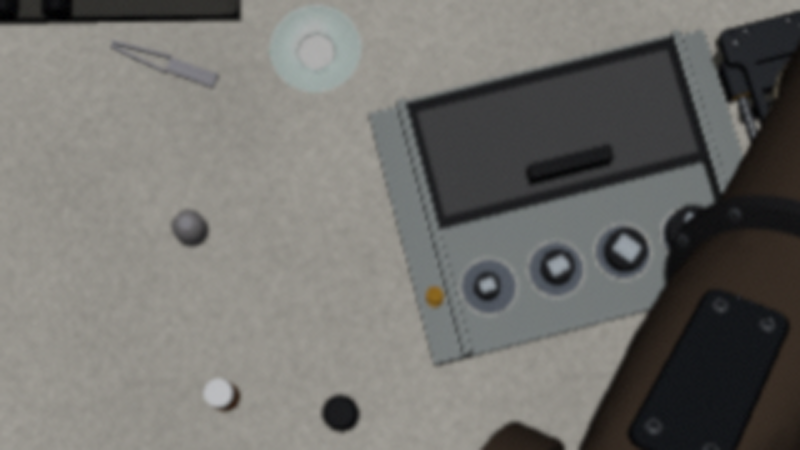

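mount_25 is centred in its ring at (487,286) beside the pin, and the jar and objective have not moved. Gripping and closing the cover.

```bash

python3 -m pendant '{"slide":[[0,0.006,0.01],[0,0,0],[0,0,0],[0,0,0],[0,0,0],[0,0,0],[0,0,0],[0,0,0],[0,0,0],[0,0,0]],"dr":[[0,0,0],[0,0,0],[0,0,0],[0,0,0],[0,0,0],[0,0,0],[0,0,0],[0,0,0],[0,0,0],[0,0,0]],"claw":[0,0,0,0,0,0,0,0,0,0]}' 15
python3 -m pendant '{"slide":[[0,0,0],[0,0,0],[0,-0.03,0],[0,-0.05,0],[0,-0.06,0],[0,-0.06,0],[0,-0.06,0],[0,-0.05,0],[0,-0.04,0],[0,0,0]],"dr":[[0,0,0],[0,0,0],[0,0,0],[0,0,0],[0,0,0],[0,0,0],[0,0,0],[0,0,0],[0,0,0],[0,0,0]],"claw":[0,0,0,0,0,0,0,0,0,0]}'
python3 - <<'E'
from h import *
go(.4585,-.1125,.0465,.248)
E
```

```text
clock: 32.4
position: [0.5821, -0.0821, 0.0631]
ee_rot: [-1.928, -2.479, 0.001]
force: [-11.3, -2.1, 3.5]
width: 0.178
gripper_force: 6.0
clock: 33.4
position: [0.4786, -0.1078, 0.063]
ee_rot: [-1.929, -2.477, 0.001]
force: [-0.7, 2.8, -2.7]
width: 0.139
gripper_force: 15.0
clock 33.4 pos [ 0.4786 -0.1078  0.063 ] w 0.139 slide [ 0.001 -0.069  0.055] dr [-0.02 -0.01 -0.  ]
```

The fingers sit about 15 mm too high on the bar, so I regrip lower.

```bash

python3 -m pendant '{"slide":[[0,0,0],[0,0,0],[0,0,0],[0,0,0.025],[0,0,0.03],[0,0,0],[0,0,0],[0,0,0],[0,0,0],[0,0,0]],"dr":[[0,0,0],[0,0,0],[0,0,0],[0,0,0],[0,0,0],[0,0,0],[0,0,0],[0,0,0],[0,0,0],[0,0,0]],"claw":[0.5,0.5,0.5,0.5,0.5,0,0,0,0,0]}' 15
python3 -m pendant '{"slide":[[0,-0.02,0],[0,-0.02,0],[0,-0.01,0],[0,-0.01,0],[0,0,0],[0,0,0]],"dr":[[0,0,0],[0,0,0],[0,0,0],[0,0,0],[0,0,0],[0,0,0]],"claw":[0,0,0,0,0,0]}'
python3 - <<'E'
from h import *
go(.4585,-.1125,.0465,.248)
E
```

```text
clock: 34.4
position: [0.4808, -0.108, 0.0469]
ee_rot: [1.929, 2.479, 0.0]
force: [-0.1, -0.6, 0.1]
width: 0.146
gripper_force: 15.0
clock: 35.0
position: [0.463, -0.1123, 0.0468]
ee_rot: [-1.929, -2.479, 0.0]
force: [-1.9, 0.6, 5.1]
width: 0.153
gripper_force: 15.0
clock 35.0 pos [ 0.463  -0.1123  0.0468] w 0.153 slide [ 0.003 -0.015  0.001] dr [-0. -0.  0.]
```

```bash

python3 -m pendant '{"slide":[[0,-0.007,0],[0,-0.007,0],[0,0,0]],"dr":[[0,0,0],[0,0,0],[0,0,0]],"claw":[0,0,0]}'
python3 -m pendant '{"slide":[[0,-0.006,0],[0,-0.006,0],[0,0,0]],"dr":[[0,0,0],[0,0,0],[0,0,0]],"claw":[0,0,0]}'
python3 -m pendant '{"slide":[[0,-0.006,0],[0,-0.006,0],[0,0,0]],"dr":[[0,0,0],[0,0,0],[0,0,0]],"claw":[0,0,0]}'
```

```text
clock: 35.3
position: [0.4592, -0.1133, 0.0468]
ee_rot: [1.929, 2.48, 0.0]
force: [0.9, 1.1, 4.8]
width: 0.151
gripper_force: 15.0
clock: 35.6
position: [0.4591, -0.1134, 0.0469]
ee_rot: [1.924, 2.478, 0.005]
force: [11.7, 4.2, -8.9]
width: 0.151
gripper_force: 15.0
clock: 35.9
position: [0.4591, -0.1136, 0.0474]
ee_rot: [1.919, 2.476, 0.009]
force: [21.5, 8.4, -18.6]
width: 0.151
gripper_force: 15.0
```

It is at the shut stop. Relax, release and retreat, then check.

```bash

python3 -m pendant '{"slide":[[0,0.01,0],[0,0.008,0],[0,0,0],[0,0,0],[0,0,0],[0,0,0],[0,0,-0.06],[0,0,-0.15],[0,0,-0.15],[0,0,-0.15]],"dr":[[0,0,0],[0,0,0],[0,0,0],[0,0,0],[0,0,0],[0,0,0],[0,0,0],[0,0,0],[0,0,0],[0,0,0]],"claw":[0,0,0.6,0.6,0.6,0.6,0.6,0.6,0.6,0.6]}'
python3 -m pendant '{"slide":[[-0.12,0,0],[-0.12,0,0],[-0.12,0,0],[0,0,0],[0,0,0]],"dr":[[0,0,0],[0,0,0],[0,0,0],[0,0,0],[0,0,0]],"claw":[0.6,0.6,0.6,0.6,0.6]}'
python3 - <<'E'
from h import *
w=arm.calibration('wrist');cv2.imwrite('pics/w4.png',arm.get_image('wrist')[:,:,::-1])
th=.248;ex=np.array([np.cos(th),np.sin(th),0]);
mid=np.array([.498,-.1055,0]);o=mid+.065*ex
print('bar outline if shut',proj(w,[o-.105*ex+[0,0,.064]]),'if 10mm open',proj(w,[o-.095*ex+[0,0,.064]]))
E
```

```text
clock: 36.9
position: [0.4567, -0.114, 0.2012]
ee_rot: [-1.929, -2.478, 0.002]
force: [1.0, 1.3, 0.4]
width: 0.596
gripper_force: 0.0
clock: 37.4
position: [0.4835, -0.2192, 0.1993]
ee_rot: [-1.931, -2.477, 0.001]
force: [-0.4, 1.0, -0.2]
width: 0.606
gripper_force: 0.0
bar outline if shut [[326.24531165  73.1968555 ]] if 10mm open [[341.30807594  73.15183003]]
```

View pics/w4.png

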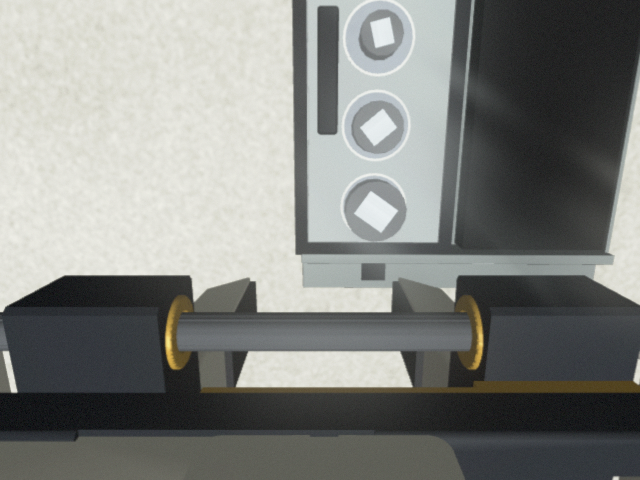

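The cover is shut: the bar is seen at (327,70) and predicted at (326,73). The mounts are still centred at (376,210), (378,126) and (380,35).

```bash
python3 -c "
from cell import arm
print(arm.sign_off())"
```

```text
the job is handed in; nothing more can be done
None
```

I've handed the job in at about 37 s on the robot's clock; no verdict came back. The four mounts stand upright on their marks, smallest beside the pin and largest at the far end, and the cover is shut. The objective and jar hadn't moved in the last view that showed them.

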